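# Check the warm cream jar with the no-touch thermometer

### The job

The wide cream jar in the tray has stood in the sun: measure it with the infrared thermometer. Draw the thermometer forward along its slot and out of the clip-on shelf (its neck sits in the slot, so it cannot be lifted straight out), carry it over the rim of the tray, and finish still holding it in the gripper, upright, motionless, with its sensor end hovering one to two centimetres above the middle of the jar's lid. Never touch the jar, do not put the thermometer down or let go at the end, and leave everything else where it stands.

Things in the scene. Friction and masses are not known exactly. Their poses are not given: they have to be found in the camera images.
- thermo_grip (a point): Centre of the grip block of the infrared thermometer, a white upright wand 125 mm tall. The block is 26 (x) by 36 (y) by 70 mm high, small dark display on its -x face. This point is on the wand's axis, 35 mm below the top. z up along the wand, y across the slot to within 0.15 rad. The block rests on the shelf plate at the start; take it from above, fingers closing along y on the 36 mm width.
- thermo_tip (a point): Sensor end: centre of the bell's flat lower face, the lowest point of the thermometer; 90 mm below thermo_grip, same axes.
- thermo_neck (a point): Point on the thermometer's axis in the middle of its neck, 50 mm above the sensor end.
- thermo: The whole thermometer, 70 to 130 g, loose; origin at the sensor end, axes as thermo_grip. Below the grip block come a round neck (16 mm diameter, 10 mm high, in the slot at the start) and a grey sensor bell (32 mm diameter, 45 mm high, hanging below the shelf plate).
- shelf: Fixed pale plastic clip-on shelf, held by a spring clamp on a white MDF divider. Origin on the table, z up, x away from the robot (with the shelf's yaw). Plate level, 6 mm thick, top at z = 91 mm, over x = -90 to 80, y = -130 to 130 mm. The divider behind it is 135 mm high at x = 80 to 96 mm; the clamp reaches 165 mm at y = 0. Thermometer in one slot, bulb in the other.
- mouth_left (a point): Open mouth of the slot at the shelf's y = +65 mm: mid-slot, on the front edge (shelf x = -90 mm), at plate top; shelf's axes. The slot is 22 mm wide and runs 90 mm along shelf x to its closed end at x = 0; the neck starts 12 to 30 mm before that end, with 3 mm play each side and 4 mm in height. The bell cannot pass up through it: the neck must move along -x to shelf x below -106 mm.
- mouth_right (a point): The same for the other slot, at the shelf's y = -65 mm. Nothing stands in front of the mouths.
- tray: Fixed: open wooden tray 210 by 210 mm, walls 7 mm thick and 85 mm high, floor 7 mm thick; origin under its centre on the table, z up.
- jar_lid (a point): Centre of the top of the closed white cream jar, the target: the wide, low one of the two pots in the tray, lid 64 mm in diameter, 45 mm high in all; its lid top is about 33 mm below the tray's rim. z up.
- jar: The same cream jar, 160 g, loose, upright; origin at the centre of its underside, 45 mm below its lid top.
- tub: The other pot in the tray, narrow and taller: 42 mm in diameter, 75 mm high with a grey cap, loose; leave alone. Origin at the centre of its underside. Either pot can be on either side.
- bulb: Silicone nasal bulb, about 49 mm in diameter, loose, standing in the other slot with its nozzle down through it; its top is 51 mm above the shelf plate; leave alone. Origin at the nozzle's end, 40 mm below the plate's top; z up.
- lotion: White lotion bottle with a grey cap, 54 mm in diameter, 168 mm tall, loose, standing on the table between shelf and tray, in the way; leave alone. Origin at the centre of its underside.
- rattle: Wooden dumb-bell rattle, 108 mm long, 36 mm high, lying loose on the table; leave alone. Origin under its middle, on the table; x along its length.
- brush: Grey plastic baby brush, about 155 mm long, 21 mm high, lying bristles up on the rear of the shelf plate; leave alone. Origin under its middle; y along its length.
Things that resemble listed ones, but are neither listed nor needed, are in the scene too. What is shaped like the thermo but pink or purple is not meant.

How it is judged:
By the outcome, as a careful person would: the job done as asked, in the order asked, and still so for the second after the job is handed in, while the arm keeps its last pose, push and grip.
It also fails if it takes over 51 s, if anything falls off the work surface, if the arm or the gripper's body presses on something with over 40 N, if the wrist force passes 120 N, or if a joint passes its speed limit or range.

### The arm

A 6-joint arm with a two-finger parallel gripper is mounted at the origin on the work surface. World frame = base frame: x ahead of the robot, y to its left, z up, the work surface at z = 0. Lengths are in mm, angles in rad, forces in N, time in s.
With the tool pointing down it reaches from about 350 to 875 mm from the base axis. Payload 4.2 kg.
Tool frame: the origin (TCP) lies midway between the tips of the shut fingers; the grasp point (between the pads) lies 19 mm behind it; x points along the fingers, y is the direction in which the jaws open and shut, and the axes are right-handed (so a half turn about x gives the same grasp; the last joint's range is limited). The gripper opens to 85 mm and grips with 20 to 120 N. Pads are 22 mm wide; open, the fingers measure 114 mm over their backs; the gripper's body (76 mm by 85 mm) begins 54 mm behind the grasp point. The pads swing forward as they close: fully open they stand 13 mm farther back than shut.
Start: joints at [1.433, 0.385, 0.008, 0, -1.194, -0.259], TCP at [241.51, 576.431, 231.312] pointing down, gripper open.
Joint ranges: [-3.14, 3.14], [-1.21, 2.06], [-1.07, 1.41], [-3.16, 2.05], [-2.99, -0.16], [-3.1, 3.1]. Speed limits (rad/s): [2.79, 2.79, 3.14, 3.14, 3.14, 3.14].

### API

Orientations are given as a unit quaternion [x, y, z, w].
In Python, from bench import readout, imaging, arm gives the robot as it stands.
- The arm moves only by the tool arm_command, never from a script. Its argument "increments" is a list of rows, each a list of 3 entries, a list of its own where there are three numbers: the turn, a rotation vector about the world's x, y, z in degrees, then the shift along the world's x, y, z in mm, then the closure, from 0 (fully open) to 1 (shut). In form: [[[ax, ay, az], [tx, ty, tz], fingers], ...]. A call has exactly 5 rows; each row is the pose to reach, as a shift and turn from the pose measured when the call began; what a row does not reach only later rows make up. A row lasts 1/10 s, in which the tool goes at most 50 mm and 8.59 degrees, less where a joint would pass 70% of its speed; a pose out of reach is approached as far as the arm can. A call with a gripper value outside its range is refused whole. The fingers move at their own pace and stop on an object; the grip force is fixed at half the most. Time passes only in rows, so rows that repeat a pose let the fingers close, or fill a call up. It gives the time, the measured TCP pose, the force and the opening at its end, in the units of the state.
- readout.read_state(): the state, without advancing time (a new reading comes with each control period).
- imaging.get_image(name): name is "scene" or "side" or "wrist"; returns (picture, depth): 420x560x3 uint8, blue, green, red; 420x560 float32, mm along the optical axis (not along the pixel's ray), 0 where there is no reading.
- imaging.camera_info(name): a dict with "vfov" (degrees; the focal length in pixels is half the picture's height over the tangent of half this angle, whatever the lens; pixels are square), "cx", "cy" (the principal point, pixels), "eye" and "rotation" of the camera in the world; the wrist camera has in their place "T_tool_cam" (4x4, takes a point from camera to tool coordinates, whose origin is the TCP and whose axes are the tool frame's). Camera axes: x right, y down, z forward; pixel columns grow to the right and rows downward; lengths in mm; the calibration is good to about 2 mm. A picture is of the moment at which its call begins: read the wrist's pose just before it. camera_info takes no time and is no camera call.
- arm.job_done(): hands the job in, once; it reports no verdict.
The state is a dict: "clock": time; "joints": joint angles; "joint_vel": joint speeds; "joint_efforts": joint torques, N m; "position": TCP position; "ee_rot": TCP orientation; "contact_force": force on the tool from outside, world axes, zero at the start; "wrist_torque": the same for the moment, N m; "gripper_width": finger opening in mm.
Only numpy, scipy, OpenCV 4.12 (cv2) and the standard library are available. Lean on these libraries where they do the work, as an engineer would, in place of code of your own. Each camera call takes 0.05 s, during which the arm holds its last target. There are 200 camera calls.

## Working session

There is one attempt and no reset: what is moved stays moved. The work goes in short steps, Python scripts to look and compute and a tool call to move; the robot and the scene stay as the last step left them, time stands still between calls to the robot, and variables do not carry over. Pictures are saved under pics/ and viewed, about 8 in all and at most 12, crops included, and the job is handed in when it is done.

Besides the shell and the picture viewer there is one more tool, called as name(argument=value, ...), one argument or row to a line, values as JSON. arm_command: Moves the arm, as the interface text tells. Its arguments: {"type":"object","properties":{"increments":{"type":"array","items":{"type":"array"}}},"required":["increments"]}

```bash
mkdir -p pics; cat > h.py <<'E'
import numpy as np, cv2
from bench import readout, imaging, arm
from scipy.spatial.transform import Rotation as R
def grab(n):
    s=readout.read_state(); im,d=imaging.get_image(n); c=imaging.camera_info(n)
    f=im.shape[0]/2/np.tan(np.radians(c['vfov']/2))
    if n=='wrist':
        T=np.eye(4);T[:3,:3]=R.from_quat(s['ee_rot']).as_matrix();T[:3,3]=s['position'];T=T@np.array(c['T_tool_cam'])
    else:
        T=np.eye(4);T[:3,:3]=np.array(c['rotation']);T[:3,3]=c['eye']
    v,u=np.indices(d.shape)
    P=np.stack([(u-c['cx'])/f*d,(v-c['cy'])/f*d,d],-1)@T[:3,:3].T+T[:3,3]
    P[d==0]=np.nan
    return im,d,P,(T,f,c)
def proj(X,K):
    T,f,c=K; q=(np.asarray(X)-T[:3,3])@T[:3,:3]
    return q[...,0]/q[...,2]*f+c['cx'],q[...,1]/q[...,2]*f+c['cy']
E
python3 - <<'E'
from h import *
for n in('scene','side'):
    im,d,P,K=grab(n); cv2.imwrite(f'pics/{n}0.png',im); np.savez(f'{n}0.npz',im=im,P=P)
    print(n,K[2])
print(readout.read_state())
E
```

```text
Traceback (most recent call last):
  File "h.py", line 10, in grab
    T=np.eye(4);T[:3,:3]=np.array(c['rotation']);T[:3,3]=c['eye']
                ~^^^^^^^
ValueError: could not broadcast input array from shape (4,) into shape (3,3)
```

```bash
sed -i "s/np.array(c\['rotation'\])/R.from_quat(c['rotation']).as_matrix()/" h.py
python3 - <<'E'
from h import *
for n in('scene','side'):
    im,d,P,K=grab(n); cv2.imwrite(f'pics/{n}0.png',im); np.savez(f'{n}0.npz',im=im,P=P)
    print(n,K[2])
print(readout.read_state())
E
```

```text
scene {'vfov': 55.574128560084546, 'cx': 277.54309606933214, 'cy': 207.6200432687355, 'eye': array([1143.37179441,  293.70236858,  650.72480873]), 'rotation': array([ 0.46140066,  0.77505814, -0.37455795, -0.21471061])}
side {'vfov': 57.652039197590064, 'cx': 275.1395580955621, 'cy': 208.54689653110438, 'eye': array([316.56304871, 492.8132352 , 664.61994737]), 'rotation': array([-0.1953884 ,  0.90039254, -0.38032401,  0.08043816])}
{'clock': 0.15, 'joints': array([ 1.43259642e+00,  3.85342148e-01,  6.96676640e-03, -3.53972983e-04,
       -1.19399519e+00, -2.58607969e-01]), 'joint_vel': array([ 0.00029385, -0.00224575,  0.00459744,  0.00222004, -0.00099339,
       -0.00157911]), 'joint_efforts': array([ 3.96686855e-04, -3.92678189e+01,  1.88582665e+01,  4.18854475e+00,
       -3.38481594e-03, -2.36572617e-06]), 'position': array([241.36008664, 576.04977371, 230.50597006]), 'ee_rot': array([-0.6931431 ,  0.13998192,  0.69330837,  0.13885678]), 'contact_force': array([ 0.58802843, -0.09274836,  0.39133987]), 'wrist_torque': array([-0.01619594, -0.00069422, -0.0341746 ]), 'gripper_width': 85.39438435772016}
```

View pics/scene0.png

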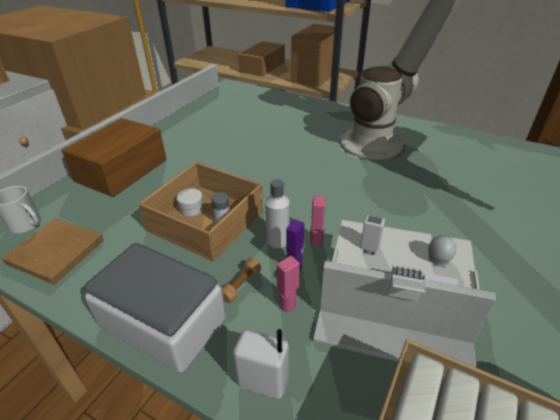

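View pics/side0.png

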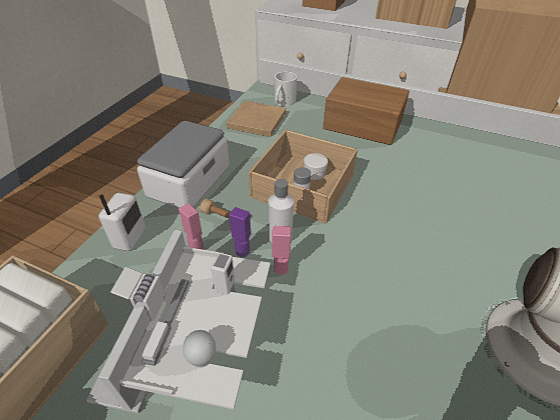

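The white wand in the slot, scene (373,235) and side (223,273), matches the description. Things that could be mistaken for it are the pink wands at scene (317,220) and (288,283), the purple wand at (294,240), and the white lotion bottle at (277,215). The jar is at scene (190,203), and the narrower tub at (220,207) has a grey cap.

```bash
python3 - <<'E'
from h import *
for n,pts in (('scene',dict(th=(374,221),thface=(373,240),jar=(190,197),tub=(220,201),lot=(277,186),pk1=(318,200),pk2=(289,265),pur=(295,226),bulb=(442,245),traycL=(143,207),traycT=(197,168),traycR=(262,184),traycB=(210,232),pl=(345,240),divL=(325,270),divR=(486,297),rat=(242,278))),
 ('side',dict(th=(225,259),jar=(316,159),tub=(302,173),lot=(281,184),pk1=(283,230),pk2=(189,208),pur=(241,212),bulb=(199,340),fr1=(262,297),fr2=(243,375),fr3=(270,265),plate=(215,320)))):
    P=np.load(n+'0.npz')['P']
    for k,(u,v) in pts.items(): print(n,k,np.round(np.nanmedian(P[v-1:v+2,u-1:u+2].reshape(-1,3),0)))
cs=np.load('side0.npz');P=cs['P']
m=(abs(P[...,2]-91)<5); 
cv2.imwrite('pics/crop.png',cv2.resize(cs['im'][170:410,90:330],None,fx=2.5,fy=2.5,interpolation=3))
# zoom thermometer top
Q=P[240:300,205:245].reshape(-1,3); Q=Q[(Q[:,2]>158)]; print('thtop',len(Q),Q.mean(0),Q.min(0),Q.max(0))
E
```

```text
scene th [564. 174. 161.]
scene thface [571. 180. 121.]
scene jar [ 559. -287.   51.]
scene tub [ 568. -184.   81.]
scene lot [556. -38. 166.]
scene pk1 [511.  38. 125.]
scene pk2 [708.  70. 124.]
scene pur [609.  31. 124.]
scene bulb [543. 299. 137.]
scene traycL [ 667. -333.   78.]
scene traycT [ 466. -334.   68.]
scene traycR [ 366. -191.   -0.]
scene traycB [ 667. -140.   83.]
scene pl [563. 123.  90.]
scene divL [690. 131. 126.]
scene divR [628. 384. 134.]
scene rat [701. -42.  23.]
side th [554. 166. 162.]
side jar [ 553. -297.   52.]
side tub [ 553. -192.   83.]
side lot [543. -41. 168.]
side pk1 [505.  36. 127.]
side pk2 [702.  60. 126.]
side pur [602.  25. 126.]
side bulb [524. 298. 142.]
side fr1 [513. 115.   1.]
side fr2 [475. 268.   1.]
side fr3 [530.  37.   1.]
side plate [539. 238.  91.]
thtop 269 [556.5009758  173.1696592  161.24629251] [543.22698669 153.61793953 158.36817211] [570.68198615 190.57261867 164.33668702]
```

View pics/crop.png

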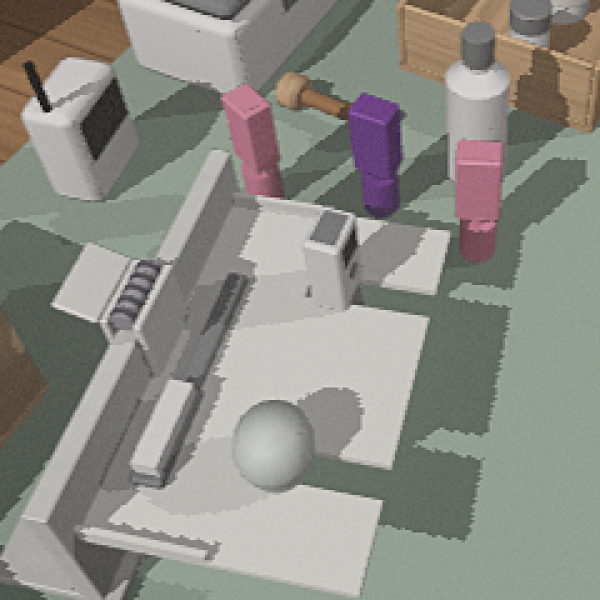

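The crop confirms the white wand, with its dark display facing the slot mouth (crop 330,255). Next I fit the shelf pose.

```bash
python3 - <<'E'
from h import *
from scipy.optimize import minimize
P=np.concatenate([np.load(n+'0.npz')['P'].reshape(-1,3) for n in('scene','side')]);P=P[np.isfinite(P[:,0])]
box=(abs(P[:,0]-560)<200)&(abs(P[:,1]-235)<190)
A=P[box&(abs(P[:,2]-91)<4)][:,:2]
def tol(p,Q):
    c,s=np.cos(p[2]),np.sin(p[2]);d=Q-p[:2];return np.c_[d@[c,s],d@[-s,c]]
def cost(p):
    q=tol(p,A);out=np.maximum.reduce([-90-q[:,0],q[:,0]-80,abs(q[:,1])-130,0*q[:,0]])
    slot=(q[:,0]<-2)&(np.abs(np.abs(q[:,1])-65)<11)
    pen=np.where(slot,11-np.abs(np.abs(q[:,1])-65),0)
    return np.minimum(out,12).sum()+np.minimum(pen,6).sum()
best=min((minimize(cost,[560+dx,235+dy,a],method='Nelder-Mead',options=dict(xatol=.05,fatol=1,maxiter=600)) for a in(.15,.25,.35) for dx in(-15,15) for dy in (-15,15)),key=lambda r:r.fun)
p=best.x;print('shelf',p,best.fun,len(A))
T=P[box&(P[:,2]>105)&(np.hypot(P[:,0]-557,P[:,1]-173)<40)]
for n in('scene','side'):
    Q=np.load(n+'0.npz')['P'].reshape(-1,3);Q=Q[np.hypot(Q[:,0]-557,Q[:,1]-173)<40]
    t=Q[Q[:,2]>158];r=cv2.minAreaRect(t[:,:2].astype(np.float32));print(n,'top',t.mean(0),r)
    Q=np.load(n+'0.npz')['P'].reshape(-1,3);
    for nm,c,h in(('jar',(556,-292),45),('tub',(560,-190),75),('lotion',(548,-40),168)):
        t=Q[(np.hypot(Q[:,0]-c[0],Q[:,1]-c[1])<45)&(Q[:,2]>h-7)&(Q[:,2]<h+10)]
        print(n,nm,len(t),np.median(t,0),(t.min(0)+t.max(0))/2, cv2.minEnclosingCircle(t[:,:2].astype(np.float32)))
s=readout.read_state();M=R.from_quat(s['ee_rot']).as_matrix();print(M.round(3));print('shelf y',[-np.sin(p[2]),np.cos(p[2])])
E
```

```text
shelf [5.63785006e+02 2.39903851e+02 2.37495413e-01] 12337.42223825158 16769
scene top [560.77963731 173.24883296 160.21417798] ((559.779541015625, 173.0875701904297), (27.439620971679688, 34.88571548461914), 10.200654983520508)
scene jar 390 [ 559.99036272 -288.23688097   50.03571624] [ 555.83755657 -299.02356262   45.55070145] ((555.2837524414062, -299.2113952636719), 37.76389694213867)
scene tub 209 [ 561.20789406 -191.10851527   79.95225323] [ 555.65567642 -193.75450626   75.61387956] ((555.7545776367188, -195.10223388671875), 21.751401901245117)
scene lotion 101 [549.66936955 -43.78578747 166.50357129] [546.71405061 -44.28415186 165.14568411] ((546.751708984375, -44.11492156982422), 14.945034980773926)
side top [556.5009758  173.1696592  161.24629251] ((557.0989379882812, 172.0570831298828), (25.39445686340332, 36.378116607666016), 6.18360710144043)
side jar 359 [ 550.49820138 -286.66949178   51.60875365] [ 553.11483002 -293.65880698   46.64768472] ((553.1053466796875, -294.2017822265625), 33.4316291809082)
side tub 209 [ 551.98436372 -189.95562867   81.37644577] [ 554.11835001 -195.92990891   76.34793436] ((553.97216796875, -195.3033447265625), 21.04245948791504)
side lotion 124 [543.77329317 -42.17322805 167.70573548] [544.30201859 -46.09394487 165.68435625] ((544.4615478515625, -45.65243148803711), 14.593320846557617)
[[-0.001 -0.387 -0.922]
 [-0.002 -0.922  0.387]
 [-1.     0.002 -0.   ]]
shelf y [np.float64(-0.23526908335055274), np.float64(0.9719302744638582)]
```

arm_command(
  increments=[
    [[0,0,4],[30,-38,0],0],
    [[0,0,8],[60,-76,0],0],
    [[0,0,12],[90,-114,0],0],
    [[0,0,15],[120,-152,0],0],
    [[0,0,18],[150,-190,0],0],
  ],
)

```text
clock: 0.65
position: [392.0, 384.3, 230.3]
ee_rot: [-0.706, 0.029, 0.707, 0.028]
contact_force: [1.1, 0.5, 0.6]
gripper_width: 85.5
```

arm_command(
  increments=[
    [[0,0,4],[30,-38,0],0],
    [[0,0,8],[60,-76,0],0],
    [[0,0,12],[90,-114,0],0],
    [[0,0,14],[120,-152,0],0],
    [[0,0,14],[150,-190,0],0],
  ],
)

```text
clock: 1.15
position: [542.8, 192.5, 230.2]
ee_rot: [-0.705, -0.058, 0.705, -0.059]
contact_force: [-0.4, 0.5, 0.2]
gripper_width: 85.5
```

```bash
python3 - <<'E'
from h import *
im,d,P,K=grab('wrist'); s=readout.read_state()
M=R.from_quat(s['ee_rot']).as_matrix();print(s['position'],np.degrees(np.arctan2(M[0,1],-M[1,1])),s['joints'])
Q=P.reshape(-1,3);t=Q[(Q[:,2]>155)&(Q[:,2]<170)&(np.hypot(Q[:,0]-558,Q[:,1]-173)<35)]
print(len(t));
if len(t)>4: print(t.mean(0),cv2.minAreaRect(t[:,:2].astype(np.float32)))
cv2.imwrite('pics/w1.png',im)
E
```

```text
[546.05561725 187.72034662 229.91109712] 9.103924437488692 [ 0.61355333  0.30545863 -0.11545626  0.00413943 -1.15187466  1.11444859]
2126
[560.57633229 172.69484882 160.71762657] ((559.5383911132812, 172.07846069335938), (26.101062774658203, 36.09795379638672), 7.760007381439209)
```

View pics/w1.png

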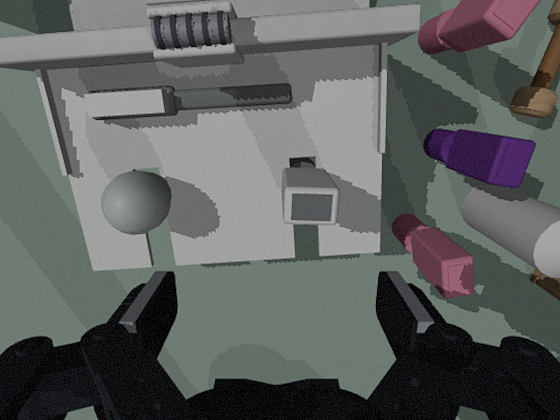

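The wrist view shows the white wand top at (311,207), with its slot running towards the gripper (303,245). The block measures 26 x 36 mm with its centre at about (559.5,172) and a yaw of 7.8°.

arm_command(
  increments=[
    [[0,0,-1],[13,-15,0],0],
    [[0,0,-1],[13,-15,0],0],
    [[0,0,-1],[13,-15,-15],0],
    [[0,0,-1],[13,-15,-30],0],
    [[0,0,-1],[13,-15,-30],0],
  ],
)

```text
clock: 1.7
position: [557.3, 172.5, 197.5]
ee_rot: [-0.704, -0.048, 0.707, -0.052]
contact_force: [-0.1, -0.3, -0.4]
gripper_width: 85.4
```

arm_command(
  increments=[
    [[0,0,0],[2,0,-22],0],
    [[0,0,0],[2,0,-44],0],
    [[0,0,0],[2,0,-66],0],
    [[0,0,0],[2,0,-85],0],
    [[0,0,0],[2,0,-85],0],
  ],
)

```text
clock: 2.2
position: [557.6, 172.3, 110.4]
ee_rot: [-0.702, -0.047, 0.709, -0.053]
contact_force: [0.0, -0.2, 0.5]
gripper_width: 85.3
```

```bash
python3 - <<'E'
from h import *
s=readout.read_state();M=R.from_quat(s['ee_rot']).as_matrix();print(s['position'],M.round(3),s['contact_force'])
E
```

```text
[557.6067244  172.27575347 110.40359648] [[-0.009  0.141 -0.99 ]
 [-0.009 -0.99  -0.141]
 [-1.     0.007  0.01 ]] [ 0.04128147 -0.21552948  0.49154659]
```

arm_command(
  increments=[
    [[0.5,-0.5,0],[1,0,2],0],
    [[0.5,-0.5,0],[1,0,2],0.3],
    [[0.5,-0.5,0],[1,0,2],1],
    [[0.5,-0.5,0],[1,0,2],1],
    [[0.5,-0.5,0],[1,0,2],1],
  ],
)

```text
clock: 2.7
position: [559.1, 172.5, 113.3]
ee_rot: [0.706, 0.05, -0.705, 0.05]
contact_force: [0.7, -0.5, 2.5]
gripper_width: 35.3
```

arm_command(
  increments=[
    [[0,0,0],[0,0,0],1],
    [[0,0,0],[0,0,0],1],
    [[0,0,0],[0,0,0],1],
    [[0,0,0],[0,0,0],1],
    [[0,0,0],[0,0,0],1],
  ],
)

```text
clock: 3.2
position: [559.0, 172.5, 113.4]
ee_rot: [0.706, 0.05, -0.705, 0.05]
contact_force: [-0.9, -0.1, 1.8]
gripper_width: 35.0
```

```bash
python3 - <<'E'
from h import *
s=readout.read_state();M=R.from_quat(s['ee_rot']).as_matrix();print(s['position'],M.round(3),s['contact_force'],s['gripper_width'])
E
```

```text
[559.04591112 172.48945029 113.37604099] [[ 0.001  0.142 -0.99 ]
 [ 0.001 -0.99  -0.142]
 [-1.    -0.    -0.001]] [-0.91586091 -0.08078007  1.8165225 ] 35.03022020959288
```

arm_command(
  increments=[
    [[0,0,0],[0,0,1],1],
    [[0,0,0],[0,0,2],1],
    [[0,0,0],[-5,-1.2,2],1],
    [[0,0,0],[-12,-2.9,2],1],
    [[0,0,0],[-20,-4.8,2],1],
  ],
)

```text
clock: 3.7
position: [538.2, 167.4, 115.2]
ee_rot: [0.706, 0.05, -0.705, 0.05]
contact_force: [0.4, -0.1, -1.5]
gripper_width: 35.5
```

```bash
python3 - <<'E'
from h import *
s=readout.read_state();print(s['position'],s['contact_force'],s['wrist_torque'],s['gripper_width'])
im,d,P,K=grab('wrist');cv2.imwrite('pics/w2.png',im)
Q=P.reshape(-1,3);c,sn=np.cos(.2375),np.sin(.2375);D=Q[:,:2]-[563.8,239.9];q=np.c_[D@[c,sn],D@[-sn,c],Q[:,2]]
A=q[(abs(q[:,2]-91)<3)&(abs(q[:,1]+65)<40)]
for x in range(-85,0,15):
    B=A[abs(A[:,0]-x)<4][:,1];lo=B[B<-65];hi=B[B>-65];print(x,len(B),lo.max() if len(lo) else None,hi.min() if len(hi) else None)
E
```

```text
[538.22386632 167.37041703 115.1676768 ] [ 0.42725164 -0.10088676 -1.54035003] [ 0.00247615  0.01691898 -0.03389267] 35.48486157583164
-85 0 None None
-70 0 None None
-55 120 -95.26454792541017 None
-40 938 -84.20568290637372 -45.094992919501856
-25 1641 -76.02577425631219 -54.2241660243493
-10 1775 -76.03497995179511 -54.16944513055365
```

View pics/w2.png

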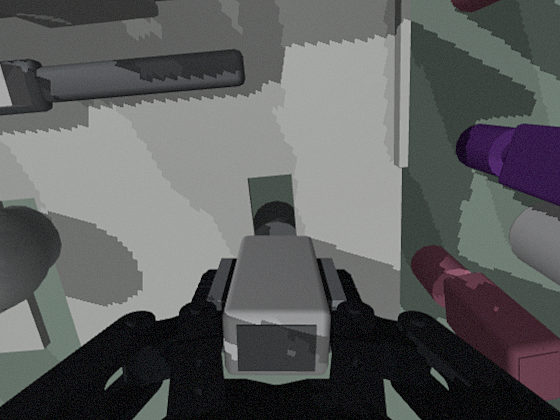

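The wrist view shows the wand held squarely at (275,300). The slot end behind it is at (270,180) and the neck runs mid-slot: measured slot centre is shelf y = -65.1, neck at -64.4. I continue drawing it out.

arm_command(
  increments=[
    [[0,0,0],[-16,-4.1,0],1],
    [[0,0,0],[-34,-8.5,0],1],
    [[0,0,0],[-52,-12.9,0],1],
    [[0,0,0],[-70,-17.2,0],1],
    [[0,0,0],[-82,-20,0],1],
  ],
)

```text
clock: 4.25
position: [453.2, 146.3, 115.2]
ee_rot: [-0.705, -0.05, 0.706, -0.05]
contact_force: [0.3, 0.9, -1.4]
gripper_width: 35.5
```

arm_command(
  increments=[
    [[0,0,0],[-5,-1,0],1],
    [[0,0,0],[-5,-1,0],1],
    [[0,0,0],[-5,-1,30],1],
    [[0,0,0],[-5,-1,70],1],
    [[0,0,0],[-5,-1,110],1],
  ],
)

```text
clock: 4.75
position: [448.7, 145.4, 226.5]
ee_rot: [-0.705, -0.05, 0.706, -0.05]
contact_force: [0.9, 0.2, -1.5]
gripper_width: 35.2
```

arm_command(
  increments=[
    [[0,0,0],[0,-5,25],1],
    [[0,0,0],[2,-30,45],1],
    [[0,0,0],[5,-72,48],1],
    [[0,0,0],[7,-115,48],1],
    [[0,0,0],[10,-158,48],1],
  ],
)

```text
clock: 5.25
position: [459.4, -13.8, 275.1]
ee_rot: [0.705, 0.05, -0.705, 0.051]
contact_force: [-0.2, 0.8, -0.9]
gripper_width: 35.2
```

arm_command(
  increments=[
    [[0,0,0],[3,-43,0],1],
    [[0,0,0],[6,-86,0],1],
    [[0,0,0],[9,-129,0],1],
    [[0,0,0],[12,-172,0],1],
    [[0,0,0],[15,-210,0],1],
  ],
)

```text
clock: 5.75
position: [475.0, -226.3, 275.2]
ee_rot: [0.706, 0.05, -0.705, 0.051]
contact_force: [1.4, -0.2, -1.1]
gripper_width: 35.0
```

arm_command(
  increments=[
    [[0,0,0],[0,-30,0],1],
    [[0,0,0],[0,-55,0],1],
    [[0,0,0],[0,-70,0],1],
    [[0,0,0],[0,-70,0],1],
    [[0,0,0],[0,-70,0],1],
  ],
)

```text
clock: 6.25
position: [475.1, -296.1, 274.9]
ee_rot: [0.705, 0.05, -0.705, 0.05]
contact_force: [1.0, 0.3, -0.5]
gripper_width: 35.6
```

```bash
cat > look.py <<'E'
from h import *
import sys
im,d,P,K=grab('wrist');s=readout.read_state();M=R.from_quat(s['ee_rot']).as_matrix()
print(s['position'],M[:,0].round(3),s['joints'].round(2),s['contact_force'],s['gripper_width'])
Q=P.reshape(-1,3)
for nm,c,h in(('jar',(554,-295),45),('tub',(555,-195),75)):
    t=Q[(np.hypot(Q[:,0]-c[0],Q[:,1]-c[1])<(38 if nm=='jar' else 32))&(abs(Q[:,2]-h)<6)]
    print(nm,len(t)); 
    if len(t)>9: print(np.median(t,0),(t.min(0)+t.max(0))/2,np.ptp(t,0),cv2.minEnclosingCircle(t[:,:2].astype(np.float32)))
cv2.imwrite(sys.argv[1],im)
E
python3 look.py pics/w3.png
```

```text
[ 475.16404622 -295.65663706  275.09505363] [ 0.001 -0.    -1.   ] [-0.27  0.24 -0.08  0.   -1.24  1.98] [-0.25838031  0.60785749 -1.70946026] 35.31073458132122
jar 775
[ 556.7512125  -293.58100806   50.59804468] [ 555.08416197 -295.12704192   49.34927695] [63.13897404 63.11044233  3.30078753] ((555.1516723632812, -294.989013671875), 31.854333877563477)
tub 521
[ 556.97419545 -200.03126918   80.41544896] [ 556.16346482 -196.64496311   75.23678942] [41.03980657 42.29753884 11.52231565] ((556.1415405273438, -196.6943359375), 21.198896408081055)
```

View pics/w3.png

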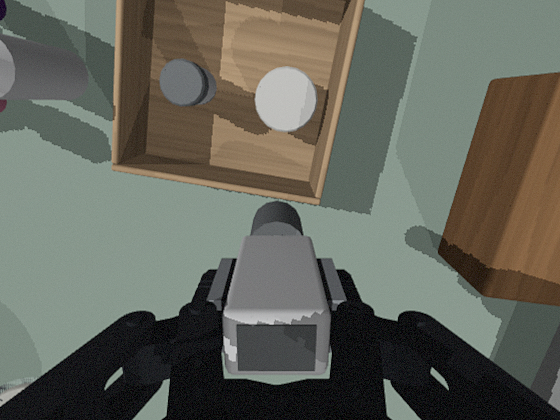

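Jar lid centre measured at (555,-295) with its top at about 51–52. In the picture the lid is at (285,99), the tub at (185,82) and the held wand at (275,300). I move over the lid, descend part way and check.

arm_command(
  increments=[
    [[0,0,0],[35,0.7,0],1],
    [[0,0,0],[65,0.7,0],1],
    [[0,0,0],[79.8,0.7,-20],1],
    [[0,0,0],[79.8,0.7,-55],1],
    [[0,0,0],[79.8,0.7,-85],1],
  ],
)

```text
clock: 6.8
position: [555.7, -293.2, 188.9]
ee_rot: [0.706, 0.051, -0.705, 0.051]
contact_force: [0.2, 0.3, -1.4]
gripper_width: 35.3
```

arm_command(
  increments=[
    [[0,0,0],[0,0,0],1],
    [[0,0,0],[0,0,0],1],
    [[0,0,0],[0,0,-12],1],
    [[0,0,0],[0,0,-24],1],
    [[0,0,0],[0,0,-24],1],
  ],
)

```text
clock: 7.3
position: [554.6, -292.7, 163.4]
ee_rot: [-0.705, -0.052, 0.706, -0.05]
contact_force: [-0.6, 0.5, -1.4]
gripper_width: 35.7
```

```bash
cat > chk.py <<'E'
from h import *
import sys
s=readout.read_state();p=s['position'];M=R.from_quat(s['ee_rot']).as_matrix();print(p,M[:,0].round(4),s['contact_force'],s['gripper_width'],s['clock'])
tiles=[]
for n in('scene','side','wrist'):
    im,d,P,K=grab(n);Q=P.reshape(-1,3)
    near=Q[np.hypot(Q[:,0]-p[0],Q[:,1]-p[1])<27]
    tip=p[2]-77.4
    b=near[(near[:,2]>tip-2)&(near[:,2]<tip+40)]
    if len(b)>20:
        # visible cylinder surface: fit axis with r=16
        from scipy.optimize import least_squares
        b=b[np.hypot(b[:,0]-p[0],b[:,1]-p[1])<22]
        f=least_squares(lambda a:np.hypot(b[:,0]-a[0]-a[2]*(b[:,2]-tip),b[:,1]-a[1]-a[3]*(b[:,2]-tip))-16,[p[0],p[1],0,0],loss='soft_l1')
        print(n,'bell tip xy',f.x.round(3),len(b),'zmin',np.percentile(b[:,2],2))
    t=near[(near[:,2]>p[2]+30)&(near[:,2]<p[2]+60)]
    if n=='wrist' and len(t):
        t=t[t[:,2]>p[2]+44];print('top z-TCP',np.median(t[:,2])-p[2],cv2.minAreaRect(t[:,:2].astype(np.float32)))
    j=Q[(np.hypot(Q[:,0]-555,Q[:,1]+295)<38)&(abs(Q[:,2]-50)<6)]
    if len(j)>9: print(n,'lid',len(j),np.median(j[:,2]),cv2.minEnclosingCircle(j[:,:2].astype(np.float32)))
    if n!='wrist':
        u,v=map(int,proj(p,K));c=im[max(v-70,0):v+90,max(u-90,0):u+90];tiles.append(cv2.resize(c,(400,355)))
cv2.imwrite(sys.argv[1],np.hstack(tiles))
E
python3 chk.py pics/c1.png
```

```text
[ 554.61989947 -292.66907246  163.36794162] [-0.0016  0.0015 -1.    ] [-0.59781812  0.47018832 -1.4340249 ] 35.662545993661105 7.3
scene bell tip xy [ 5.53408e+02 -2.93125e+02  9.00000e-03  3.10000e-02] 179 zmin 87.46210554203616
scene lid 336 50.47773496467556 ((555.1098022460938, -292.7395935058594), 31.950950622558594)
side bell tip xy [ 5.53979e+02 -2.94574e+02 -2.00000e-03 -2.00000e-03] 148 zmin 89.9117693847917
side lid 322 51.93031232083342 ((554.0222778320312, -294.1773376464844), 33.04062271118164)
wrist bell tip xy [ 5.55599e+02 -2.93648e+02 -3.00000e-03  3.00000e-03] 801 zmin 92.06823335311486
top z-TCP 49.18896636415343 ((556.223388671875, -292.45770263671875), (27.2730770111084, 46.70394515991211), 8.247980117797852)
wrist lid 3222 51.53387406880256 ((555.1082153320312, -294.8963317871094), 31.904054641723633)
```

View pics/c1.png

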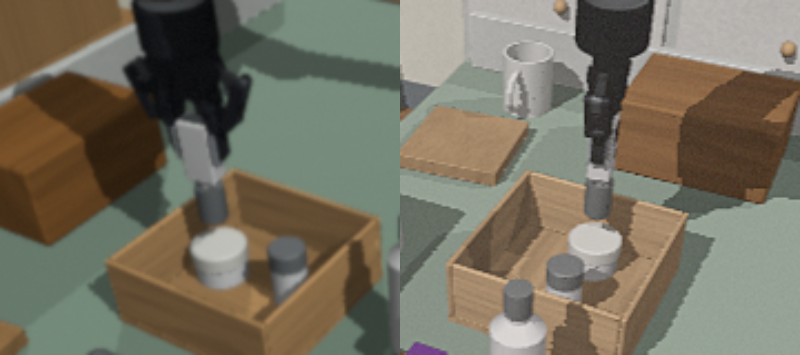

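Both views show the bell directly above the white jar (left panel 212,200 over lid 218,248; right panel 597,198 over lid 595,240). The wand is upright and the gap is about 35 mm. I descend the last 20 mm.

arm_command(
  increments=[
    [[0,0,0],[0.2,-0.8,-7],1],
    [[0,0,0],[0.2,-0.8,-14],1],
    [[0,0,0],[0.2,-0.8,-19.5],1],
    [[0,0,0],[0.2,-0.8,-19.5],1],
    [[0,0,0],[0.2,-0.8,-19.5],1],
  ],
)

```text
clock: 7.95
position: [556.0, -294.3, 145.5]
ee_rot: [0.706, 0.051, -0.705, 0.051]
contact_force: [0.1, 0.3, -1.6]
gripper_width: 35.4
```

arm_command(
  increments=[
    [[0,0,0],[0,0,0],1],
    [[0,0,0],[0,0,0],1],
    [[0,0,0],[0,0,0],1],
    [[0,0,0],[0,0,0],1],
    [[0,0,0],[0,0,0],1],
  ],
)

```text
clock: 8.45
position: [556.0, -294.3, 145.6]
ee_rot: [0.706, 0.051, -0.705, 0.051]
contact_force: [0.0, 0.2, -1.3]
gripper_width: 35.3
```

```bash
python3 chk.py pics/c2.png
```

```text
[ 556.01801944 -294.26885852  145.61202044] [ 1.2e-03 -5.0e-04 -1.0e+00] [ 0.01397503  0.24247112 -1.25158553] 35.32847268234897 8.45
scene bell tip xy [ 5.54595e+02 -2.94708e+02  1.80000e-02  1.80000e-02] 174 zmin 70.60792713545732
scene lid 295 50.26136159750217 ((555.0671997070312, -292.1033020019531), 32.48258972167969)
side bell tip xy [ 5.54983e+02 -2.96722e+02  9.00000e-03  3.70000e-02] 141 zmin 70.76487983568401
side lid 275 51.86997666600735 ((552.1876220703125, -293.4552307128906), 32.15724182128906)
wrist bell tip xy [ 5.56040e+02 -2.94644e+02 -2.00000e-03  4.00000e-03] 846 zmin 72.71976241263404
top z-TCP 47.726128415433976 ((556.4429931640625, -294.2603759765625), (27.501434326171875, 47.83160400390625), 8.082845687866211)
wrist lid 3269 51.542238867416046 ((555.0750732421875, -294.7718505859375), 31.949968338012695)
```

View pics/c2.png

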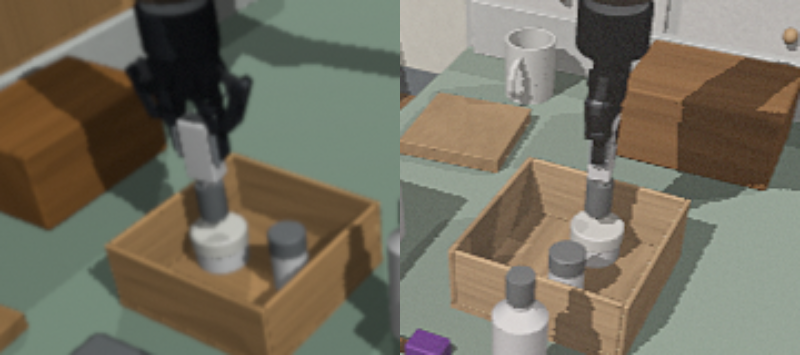

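The bell hangs over the lid middle in both views, with a gap of about 16 mm. One last nudge of 1 mm, then settle and hand in.

arm_command(
  increments=[
    [[0,0,0],[-0.8,0,-1],1],
    [[0,0,0],[-0.8,0,-1],1],
    [[0,0,0],[-0.8,0,-1],1],
    [[0,0,0],[-0.8,0,-1],1],
    [[0,0,0],[-0.8,0,-1],1],
  ],
)

```text
clock: 9.1
position: [555.2, -294.3, 144.6]
ee_rot: [0.706, 0.051, -0.705, 0.051]
contact_force: [-0.3, 0.1, -0.7]
gripper_width: 35.5
```

arm_command(
  increments=[
    [[0,0,0],[0,0,0],1],
    [[0,0,0],[0,0,0],1],
    [[0,0,0],[0,0,0],1],
    [[0,0,0],[0,0,0],1],
    [[0,0,0],[0,0,0],1],
  ],
)

```text
clock: 9.6
position: [555.2, -294.3, 144.6]
ee_rot: [0.706, 0.051, -0.705, 0.051]
contact_force: [0.3, -0.6, -0.7]
gripper_width: 35.5
```

```bash
python3 - <<'E'
from h import *
s=readout.read_state();print(s['position'],s['joint_vel'].round(4),s['contact_force'],s['gripper_width'],s['clock'])
p=s['position']
if abs(p[0]-555.3)<2 and abs(p[1]+294.5)<2 and 142.5<p[2]<146.5: print(arm.job_done())
E
```

```text
[ 555.21630033 -294.28007158  144.56193677] [ 0.0012  0.0009  0.0005 -0.0016  0.0009 -0.0017] [ 0.3187472  -0.56577191 -0.68988111] 35.49162040042336 9.6
the job is handed in; nothing more can be done
None
```

The thermometer is held upright and still over the middle of the cream jar's lid, with its sensor end about 15 mm above it. I handed the job in at 9.6 s. I gripped the white wand, lifted it 2 mm and drew it about 107 mm along the slot and out. I then carried it high past the lotion bottle, over the tray rim, and lowered it over the jar.

- **Position:** The wrist camera put the sensor end within about 1 mm of the lid centre. I then shifted it 0.8 mm towards that centre and lowered it 1 mm.
- **Height:** The end should be at about z = 67 mm, worked out from the grasp height. The lid measured 51.5 mm and should be 52 mm by its dimensions.
- **Hold:** The arm was motionless, the fingers were 35.5 mm apart on the block, and the contact readings stayed around 1–2 N.
- **Disagreement:** The scene and side cameras differed from the wrist camera by 2–4 mm. Their view of the lid was partly hidden and their calibration is only good to about 2 mm, so I relied on the wrist camera.
- **Not checked:** I did not measure the other objects again at the end, and took no picture after the last 1 mm nudge. The pictures just before it show both pots standing in the tray.

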